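# Lay out a pendant: casting from the mould, oblong stone from the tray

### The arm

A 6-joint arm with a two-finger parallel gripper is mounted at the origin on the work surface. World frame = base frame: x ahead of the robot, y to its left, z up, the work surface at z = 0. Lengths are in m, angles in rad, forces in N, time in s.
With the tool pointing down it reaches from about 0.3 to 0.775 m from the base axis. Payload 14.6 kg.
Tool frame: the origin (TCP) lies at the very end of the fingers, on their centre line; the grasp point (between the pads) lies 19 mm behind it; x points along the fingers, y is the direction in which the jaws open and shut, and the axes are right-handed (so a half turn about x gives the same grasp; the last joint's range is limited). The gripper opens to 94 mm and grips with 3 to 60 N. Pads are 16 mm wide; open, the fingers measure 119 mm over their backs; the gripper's body (75 mm by 177 mm) begins 78 mm behind the grasp point.
Start: joints at [1.157, 0.3, 1.521, -0, 1.321, -0.067], TCP at [0.187, 0.517, 0.174] pointing down, gripper open.
Joint ranges: [-3.03, 3.03], [-0.79, 2.21], [0.23, 2.52], [-1.04, 4.18], [0, 3.07], [-2.55, 2.55]. Speed limits (rad/s): [2.22, 2.22, 2.57, 3.14, 3.14, 3.14].

### API

Orientations are given as [roll, pitch, yaw] about the fixed x, y, z axes, in that order (R = Rz(yaw) Ry(pitch) Rx(roll)).
In Python, from station import ctrl, viewer, hand_in gives the robot as it stands. The module is installed in compiled form; this text tells all that it offers.
- The arm moves only by the tool play_rows, never from a script. Its argument "deltas" is a list that holds one entry, the list of rows, each a list of 7 numbers: the shift along the tool's x, y, z in mm, then the turn, a rotation vector about the tool's x, y, z in rad, then the finger opening in mm, from 0 to 94. In form: [[[dx, dy, dz, ax, ay, az, gripper], ...]]. A call has 1 to 10 rows; each row shifts and turns the commanded pose from where the row before left it, along the tool's axes as they then stand; what a row does not reach is not made up. A row lasts 1/10 s, in which the tool goes at most 50 mm and 8.59 degrees, less where a joint would pass 70% of its speed; a pose out of reach is approached as far as the arm can. A call with a gripper value outside its range is refused whole. The fingers move at their own pace and stop on an object; "grip_force" is the grip in N (left out, the last holds). Time passes only in rows, so rows that do not move let the fingers close. It gives the time, the measured TCP pose, the force and the opening at its end, in the units of the state.
- ctrl.get_obs(): the state, without advancing time (a new reading comes with each control period).
- viewer.camera(name): name is "scene" or "side" or "wrist"; returns a dict with "img" (480x640x3 uint8, red, green, blue), "fx", "fy", "cx", "cy" (pixels), "rvec" (rotation vector, rad) and "tvec" (3), from world to camera coordinates, as OpenCV has them. Camera axes: x right, y down, z forward; pixel columns grow to the right and rows downward; lengths in m; the calibration is good to about 2 mm. A picture is of the moment at which its call begins. There is no depth.
- hand_in(): hands the job in, once; it reports no verdict.
The state is a dict: "time_s": time; "qpos": joint angles; "joint_vel": joint speeds; "tau": joint torques, N m; "ee_pos": TCP position; "eef_rot": TCP orientation; "force": force on the tool from outside, world axes, zero at the start; "moment": the same for the moment, N m; "grip_width": finger opening in m.
Only numpy, scipy, OpenCV 4.12 (cv2) and the standard library are available. Lean on these libraries where they do the work, as an engineer would, in place of code of your own. Each camera call takes 0.05 s, during which the arm holds its last target.

### The job

Lift the brass pendant casting out of the open mould and set it down near the middle of the round rubber pad, with its stone bed facing up. Then pluck the oblong stone from the pocket tray and lay it flat in the bed of the casting, long side along long side. Set both down rather than dropping them, keep the other stones in their pockets, and leave the tools and tins around the work where they are.

Things in the scene. Friction and masses are not known exactly. Their poses are not given: they have to be found in the camera images.
- mould: Open mould, fixed: steel base plate 130 x 110 x 8 mm carrying a dark steel block 110 (x) x 90 (y) mm whose flat top is 30 mm above the bench. In the middle of the top an open cavity 61 (x) x 39 (y) mm, 6 mm deep. Nothing stands up beside it but bolt heads 1 mm high near the corners. Origin: centre of the underside, on the bench; z up.
- casting: Loose brass pendant casting, 0.12-0.21 kg: block 58 (x) x 36 (y) x 14 mm, with a lug 12 mm wide, 10 mm long on its +x end (z 9 to 14 mm). In its top the stone bed, a central recess 36 (x) x 20 (y) mm, 4 mm deep (floor z = 10, rim z = 14 mm). Starts in the mould cavity, bed up, x along the mould's x, underside 24 mm above the bench, upper 8 mm proud of the mould. Origin: centre of underside; z up.
- pad: Round black rubber setting pad, fixed: 130 mm in diameter, 20 mm high, flat top. Origin: centre of its underside, on the bench.
- tray: White plastic pocket tray, fixed: 128 (x) x 172 (y) x 12 (z) mm, with six pockets, each 34 (x) x 19 (y) mm and 4 mm deep, centred at x = -30 and +30 mm, y = -54, 0 and +54 mm. Five pockets hold one stone each, in an order that changes; one is empty. Origin: centre of its underside, on the bench.
- oblong_stone: The one oblong stone in the tray: a rigid block 30 (x) x 14 (y) x 14 (z) mm with slightly rounded edges, 11 to 20 g, the same reddish stone as all the others. It lies in one of the pockets with its long side along the tray's x and its upper 10 mm above the tray. Origin: centre of its underside; z up.
- square_stone1: Other stone, not wanted: square stone 15 x 15 x 14 mm, about 13 g, the same reddish stone as all the others, loose in its pocket of the tray. Origin: centre of its underside.
- square_stone2: Other stone, not wanted: square stone 15 x 15 x 14 mm, about 13 g, the same reddish stone as all the others, loose in its pocket of the tray. Origin: centre of its underside.
- round_stone1: Other stone, not wanted: round stone 16 mm in diameter, 14 mm high, about 13 g, the same reddish stone as all the others, loose in its pocket of the tray. Origin: centre of its underside.
- round_stone2: Other stone, not wanted: round stone 16 mm in diameter, 14 mm high, about 13 g, the same reddish stone as all the others, loose in its pocket of the tray. Origin: centre of its underside.
- hammer: Bystander: hammer 240 mm long lying on the far side of the bench, handle along its own x, head at +x.
- spool: Bystander: spool of copper wire with black flanges, standing on end, 64 mm in diameter, 28 mm high. Origin: centre of its underside.
- tin: Bystander: round flat aluminium tin, 72 mm in diameter, 28 mm high, at the far right of the work. Origin: centre of its underside.
- stamp_block: Bystander: wooden block 60 (x) x 120 (y) x 40 mm with steel stamps standing in it up to 62 mm above the bench, on the far side. Origin: centre of its underside.

How it is judged:
By the outcome, as a careful person would: the job done as asked, in the order asked, and still so for the second after the job is handed in, with the robot touching nothing.
It also fails if it takes over 70 s, if anything falls off the work surface, if the arm or the gripper's body presses on something with over 40 N, if the wrist force passes 120 N, or if a joint passes its speed limit or range.

## Working session

There is one attempt and no reset: what is moved stays moved. The work goes in short steps, Python scripts to look and compute and a tool call to move; the robot and the scene stay as the last step left them, time stands still between calls to the robot, and variables do not carry over. Pictures are saved under pics/ and viewed, and the job is handed in when it is done.

Besides the shell and the picture viewer there is one more tool, called after "Request:" by a JSON object that holds its "name" and its "arguments", one argument or row to a line. play_rows: Moves the arm, as the interface text tells. Its arguments: {"type":"object","properties":{"deltas":{"type":"array","items":{"type":"array","items":{"type":"array","items":{"type":"number"}}}},"grip_force":{"type":"number"}},"required":["deltas"]}

```bash
mkdir -p pics; cat > h.py <<'E'
import cv2,numpy as np
from scipy.spatial.transform import Rotation as R
from station import ctrl,viewer
def cam(n,f=None):
    c=viewer.camera(n)
    if f: cv2.imwrite('pics/'+f,c['img'][:,:,::-1])
    return c
def ray(c,u,v,z):
    Rm=cv2.Rodrigues(np.array(c['rvec'],float))[0];t=np.array(c['tvec'],float).ravel()
    C=-Rm.T@t; d=Rm.T@np.array([(u-c['cx'])/c['fx'],(v-c['cy'])/c['fy'],1])
    return C+d*(z-C[2])/d[2]
def proj(c,P):
    K=np.array([[c['fx'],0,c['cx']],[0,c['fy'],c['cy']],[0,0,1.]])
    return cv2.projectPoints(np.array(P,float).reshape(-1,3),np.array(c['rvec'],float),np.array(c['tvec'],float),K,None)[0].reshape(-1,2)
E
python3 - <<'E'
from h import *
for n in ['scene','side','wrist']:
    c=cam(n,n+'0.png'); Rm=cv2.Rodrigues(np.array(c['rvec'],float))[0]
    print(n,c['fx'],-Rm.T@np.array(c['tvec']).ravel(),Rm[2])
o=ctrl.get_obs();print(o)
E
```

```text
scene 604.3503199825515 [ 1.30655328 -0.21880887  1.00282247] [-0.60009745  0.14331288 -0.78698441]
side 462.4466478798445 [0.45652718 0.72656394 0.83463062] [ 0.13482686 -0.70041967 -0.70088087]
wrist 376.890118622846 [0.1253634  0.53967273 0.38461824] [ 0.21513301 -0.07908568 -0.97337724]
{'time_s': 0.15, 'qpos': array([ 1.15742687e+00,  3.00308816e-01,  1.52140618e+00,  4.10958692e-06,
        1.32069151e+00, -6.66091120e-02]), 'joint_vel': array([-3.78902051e-04, -4.74821479e-04, -2.52244744e-03,  1.04094910e-03,
       -1.82903347e-05,  2.76750846e-04]), 'tau': array([-9.78343705e-04, -5.31958687e+01, -3.52825785e+01,  7.07518612e-02,
        2.36336072e-02, -2.40929444e-05]), 'ee_pos': array([0.1868407 , 0.51706796, 0.17344935]), 'eef_rot': array([-1.64229679,  1.56998246, -1.98905816]), 'force': array([ 0.39666148,  0.71386945, -0.20294936]), 'moment': array([ 0.01954166,  0.0861153 , -0.00020557]), 'grip_width': 0.0942484968873722}
```

View pics/scene0.png

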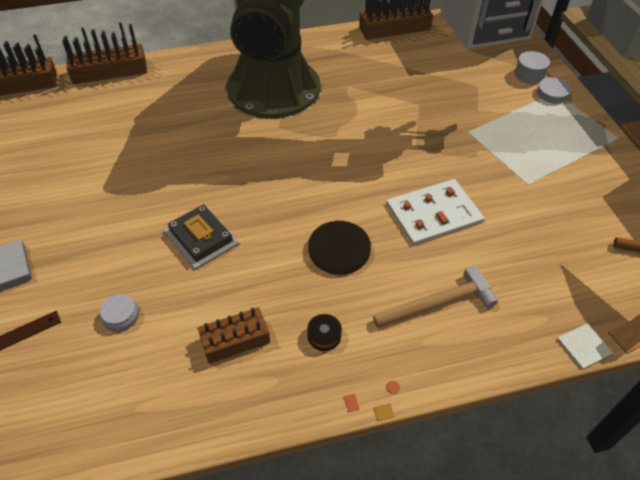

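View pics/side0.png

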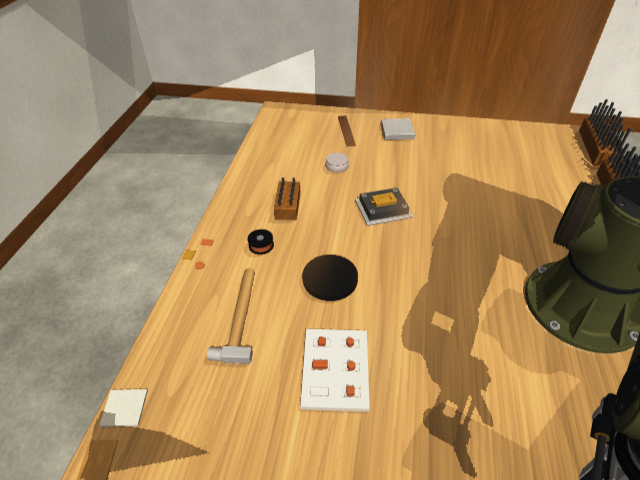

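View pics/wrist0.png

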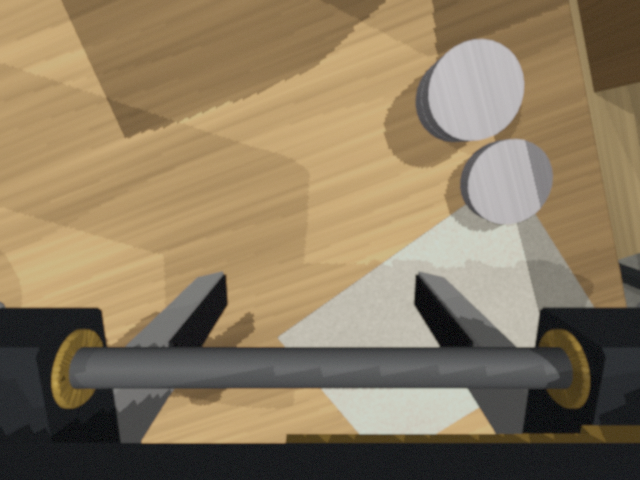

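Scene view: mould at about (201,233), pad (340,247), tray (435,210) with the oblong stone at (442,217). In the side view the mould is at (384,203), the pad at (330,277) and the oblong stone at (320,365). I'll zoom in next.

```bash
python3 - <<'E'
from h import *
a=cv2.imread('pics/scene0.png');b=cv2.imread('pics/side0.png')
def z(i,x,y,w,h): return cv2.resize(i[y:y+h,x:x+w],(400,300),interpolation=cv2.INTER_CUBIC)
cv2.imwrite('pics/z.png',np.vstack([np.hstack([z(a,155,195,100,75),z(a,380,170,120,90)]),np.hstack([z(b,340,172,80,60),z(b,280,325,120,90)])]))
sc,sd=cam('scene'),cam('side')
# tops: pad fit ellipse
for c,n,box in((sc,'scene',(300,210,80,70)),(sd,'side',(295,245,70,62))):
    im=c['img'];x,y,w,h=box;sub=im[y:y+h,x:x+w].max(2)<60
    v,u=np.nonzero(sub);print(n,'pad',u.min()+x,u.max()+x,v.min()+y,v.max()+y,len(u), u.mean()+x,v.mean()+y, ray(c,u.mean()+x,v.mean()+y,.015))
print('mould',ray(sc,199,228,.038),ray(sd,384,200,.038))
print('stone',ray(sc,442,217,.02),ray(sd,320,365,.02))
E
```

```text
scene pad 309 369 222 274 2574 338.97280497280497 247.52952602952604 [0.57333534 0.01871655 0.015     ]
side pad 303 356 255 300 1892 330.6818181818182 278.0110993657505 [0.56306803 0.0305423  0.015     ]
mould [ 0.46892309 -0.25482546  0.038     ] [ 0.46273973 -0.24498908  0.038     ]
stone [0.55176173 0.25361339 0.02      ] [0.54749421 0.26026816 0.02      ]
```

View pics/z.png

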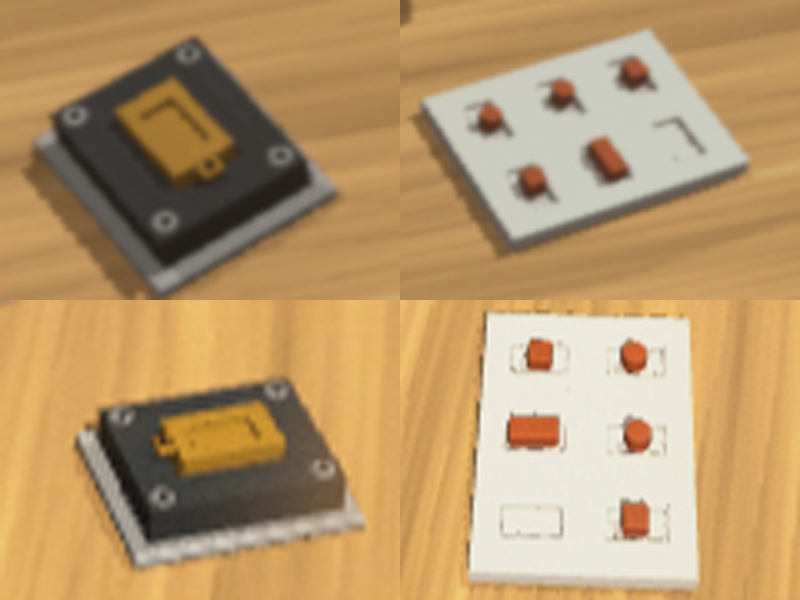

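```bash
cat >> h.py <<'E'
def plan(p,Rt,maxs=45,maxa=8.0):
    """rows count and per-row tool-frame shift/turn to reach p,Rt from measured pose"""
    o=ctrl.get_obs();R0=R.from_euler('xyz',o['eef_rot']);p0=np.array(o['ee_pos'])
    d=np.array(p)-p0; rv=(R0.inv()*Rt).as_rotvec()
    n=int(max(np.ceil(np.linalg.norm(d)*1e3/maxs),np.ceil(np.degrees(np.linalg.norm(rv))/maxa),1))
    ds=[]
    for i in range(n):
        Ri=R0*R.from_rotvec(rv*i/n); ds.append(np.round(Ri.inv().apply(d/n*1e3),1))
    print('n',n,'turn/row',np.round(rv/n,4),'\n',np.array(ds).tolist())
def down(ydir):
    """tool x down, tool y along horizontal angle ydir"""
    x=np.array([0,0,-1.]);y=np.array([np.cos(ydir),np.sin(ydir),0]);return R.from_matrix(np.c_[x,y,np.cross(x,y)])
E
python3 - <<'E'
from h import *
sc=cam('scene');f=lambda x,y,z:ray(sc,155+x/4,195+y/4,z)
L,B,Rr=f(38,145,.008),f(157,290,.008),f(338,190,.008)
print(L,B,Rr,np.linalg.norm(B-L),np.linalg.norm(Rr-B),'yawx',np.degrees(np.arctan2(*(B-L)[1::-1])),np.degrees(np.arctan2(*(Rr-B)[1::-1])),'cen',(L+Rr)/2)
g=lambda x,y,z:ray(sc,380+x*.3,170+y*.3,z)
a,b,c,d=g(420,100,.012),g(512,247-5,.012),g(748,162,.012),g(650,30,.012)
print('tray',a,b,c,d,np.linalg.norm(b-a),np.linalg.norm(c-b),(a+c)/2,np.degrees(np.arctan2(*(b-a)[1::-1])),np.degrees(np.arctan2(*(c-b)[1::-1])))
o=ctrl.get_obs();R0=R.from_euler('xyz',o['eef_rot']);print(R0.as_matrix().round(3), np.degrees(np.arctan2(R0.as_matrix()[1,1],R0.as_matrix()[0,1])))
yaw=np.arctan2(*(B-L)[1::-1])
for s in (np.pi/2,-np.pi/2):
  plan((.466,-.25,.17),down(yaw+s))
E
```

```text
[ 0.43361374 -0.32867168  0.008     ] [ 0.54495255 -0.27914229  0.008     ] [ 0.50356779 -0.17852846  0.008     ] 0.12185849286248146 0.10879265775457858 yawx 23.982024737161574 112.35848368405622 cen [ 0.46859076 -0.25360007  0.008     ]
tray [0.53415403 0.41243321 0.012     ] [0.65877584 0.41580864 0.012     ] [0.63613673 0.59309297 0.012     ] [0.51361743 0.59167175 0.012     ] 0.12466751494054469 0.17872398934466102 [0.58514538 0.50276309 0.012     ] 1.5514979612157267 97.2772526392526
[[-0.    0.34  0.94]
 [-0.    0.94 -0.34]
 [-1.   -0.   -0.  ]] 70.12929774246662
n 19 turn/row [-0.0403 -0.      0.    ] 
 [[0.2, -33.0, 27.5], [0.2, -34.1, 26.2], [0.2, -35.1, 24.8], [0.2, -36.1, 23.4], [0.2, -37.0, 21.9], [0.2, -37.8, 20.4], [0.2, -38.6, 18.8], [0.2, -39.3, 17.3], [0.2, -40.0, 15.7], [0.2, -40.6, 14.1], [0.2, -41.1, 12.4], [0.2, -41.6, 10.7], [0.2, -42.0, 9.1], [0.2, -42.3, 7.4], [0.2, -42.6, 5.6], [0.2, -42.8, 3.9], [0.2, -42.9, 2.2], [0.2, -43.0, 0.5], [0.2, -42.9, -1.3]]
n 19 turn/row [0.1251 0.     0.    ] 
 [[0.2, -33.0, 27.5], [0.2, -29.3, 31.4], [0.2, -25.1, 34.8], [0.2, -20.6, 37.7], [0.2, -15.7, 40.0], [0.2, -10.6, 41.6], [0.2, -5.3, 42.6], [0.2, 0.0, 43.0], [0.2, 5.4, 42.6], [0.2, 10.7, 41.6], [0.2, 15.8, 40.0], [0.2, 20.6, 37.7], [0.2, 25.2, 34.8], [0.2, 29.3, 31.4], [0.2, 33.0, 27.5], [0.2, 36.2, 23.2], [0.2, 38.8, 18.5], [0.2, 40.8, 13.5], [0.2, 42.2, 8.3]]
```

Request:
{"name": "play_rows", "arguments": {
  "deltas": [
    [[0.2,-33,27.5,0.125,0,0,80],[0.2,-29.3,31.4,0.125,0,0,80],[0.2,-25.1,34.8,0.125,0,0,80],[0.2,-20.6,37.7,0.125,0,0,80],[0.2,-15.7,40,0.125,0,0,80],[0.2,-10.6,41.6,0.125,0,0,80],[0.2,-5.3,42.6,0.125,0,0,80],[0.2,0,43,0.125,0,0,80],[0.2,5.4,42.6,0.125,0,0,80],[0.2,10.7,41.6,0.125,0,0,80]]
  ]
}}

```text
time_s: 1.3
ee_pos: [0.3342, 0.112, 0.1721]
eef_rot: [1.805, 1.57, 0.204]
force: [0.6, 0.3, -0.1]
grip_width: 0.0794
```

Request:
{"name": "play_rows", "arguments": {
  "deltas": [
    [[0.2,15.8,40,0.125,0,0,80],[0.2,20.6,37.7,0.125,0,0,80],[0.2,25.2,34.8,0.125,0,0,80],[0.2,29.3,31.4,0.125,0,0,80],[0.2,33,27.5,0.125,0,0,80],[0.2,36.2,23.2,0.125,0,0,80],[0.2,38.8,18.5,0.125,0,0,80],[0.2,40.8,13.5,0.125,0,0,80],[0.2,42.2,8.3,0.125,0,0,80],[0,0,0,0,0,0,80]]
  ]
}}

```text
time_s: 2.3
ee_pos: [0.467, -0.2532, 0.1691]
eef_rot: [-0.454, 1.57, 3.1]
force: [-0.2, 0.5, -0.1]
grip_width: 0.0796
```

```bash
python3 - <<'E'
from h import *
cam('wrist','w1.png')
o=ctrl.get_obs();print(o['time_s'],o['ee_pos'],o['qpos'].round(3),R.from_euler('xyz',o['eef_rot']).as_matrix().round(3).tolist())
E
```

```text
2.35 [ 0.46645892 -0.25107752  0.16914914] [-0.563  0.26   1.584 -0.     1.3    0.591] [[-0.001, 0.405, -0.914], [0.001, -0.914, -0.405], [-1.0, -0.001, 0.001]]
```

View pics/w1.png

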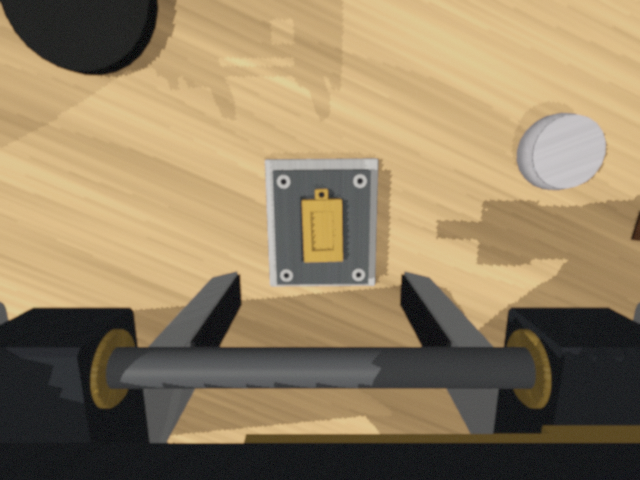

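```bash
python3 - <<'E'
from h import *
w=cam('wrist');im=w['img'].astype(int);
cv2.imwrite('pics/w1z.png',cv2.resize(w['img'][150:300,250:400,::-1],(600,600),interpolation=cv2.INTER_CUBIC))
m=((im[:,:,0]-im[:,:,2])>70);m[:190]=0;m[270:]=0;m[:,:295]=0;m[:,350:]=0
m=m.astype(np.uint8)
body=m.copy();body[:199]=0
c=max(cv2.findContours(m,0,1)[0],key=cv2.contourArea);print(cv2.boundingRect(c))
body=cv2.morphologyEx(m,cv2.MORPH_OPEN,np.ones((17,17)))
c=max(cv2.findContours(body,0,1)[0],key=cv2.contourArea);print(cv2.minAreaRect(c),cv2.boxPoints(cv2.minAreaRect(c)))
P=np.array([ray(w,*q,.038) for q in cv2.boxPoints(cv2.minAreaRect(c))]);print(P,P.mean(0),[np.linalg.norm(P[i]-P[i-1]) for i in range(4)])
for i in range(4): d=P[i]-P[i-1];print(np.degrees(np.arctan2(d[1],d[0])))
q=[ray(w,*x,.03) for x in((283,181),(360,181),(287,275),(359,274))];print('bolts',np.mean(q,0),np.degrees(np.arctan2(*(q[0]-q[2])[1::-1])),np.degrees(np.arctan2(*(q[1]-q[3])[1::-1])))
print('tcp px',proj(w,ctrl.get_obs()['ee_pos']))
E
```

```text
(304, 190, 41, 73)
((324.5, 230.0), (62.0, 39.0), 90.0) [[305. 199.]
 [344. 199.]
 [344. 261.]
 [305. 261.]]
[[ 0.48574941 -0.22748635  0.038     ]
 [ 0.50010299 -0.25986014  0.038     ]
 [ 0.44699402 -0.28432192  0.038     ]
 [ 0.43208077 -0.25068665  0.038     ]] [ 0.4662318  -0.25558876  0.038     ] [np.float64(0.05846859972819686), np.float64(0.035413097175275784), np.float64(0.0584717062366717), np.float64(0.03679315289122235)]
23.37824448864398
-66.08892461601656
-155.26939021739486
113.91161504499271
bolts [ 0.46527349 -0.25379388  0.03      ] 25.080916787374292 24.662399847560923
tcp px [[317.94695448 270.47408188]]
```

View pics/w1z.png

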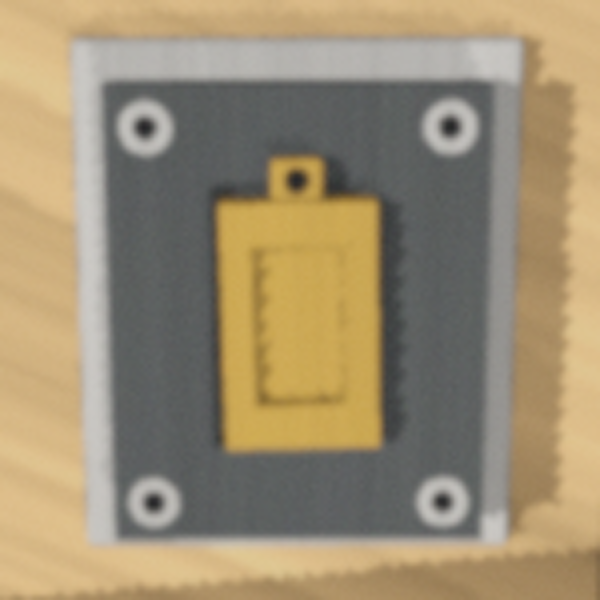

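```bash
python3 - <<'E'
from h import *
print(ctrl.get_obs()['ee_pos'])
plan((.4662,-.2555,.055),down(np.radians(24.2-90)))
E
```

```text
[ 0.4663     -0.24982904  0.1694409 ]
n 3 turn/row [-0.0009  0.0002  0.0004] 
 [[38.1, 1.8, 0.8], [38.1, 1.7, 0.8], [38.1, 1.7, 0.8]]
```

Request:
{"name": "play_rows", "arguments": {
  "deltas": [
    [[38,2,0.8,0,0,0,60],[38,2,0.8,0,0,0,60],[30,1.5,0.8,0,0,0,60],[8,0,0,0,0,0,60],[0,0,0,0,0,0,60],[0,0,0,0,0,0,60]]
  ]
}}

```text
time_s: 3.0
ee_pos: [0.4674, -0.2556, 0.0578]
eef_rot: [2.16, 1.569, -0.56]
force: [0.4, 0.1, 0.2]
grip_width: 0.0599
```

```bash
python3 - <<'E'
from h import *
cam('wrist','w2.png');cam('scene','s2.png')
plan((.4662,-.2555,.0325),down(np.radians(24.2-90)))
o=ctrl.get_obs();print(o['ee_pos'],o['force'])
a=cv2.imread('pics/w2.png');b=cv2.imread('pics/s2.png')
cv2.imwrite('pics/c2.png',np.hstack([cv2.resize(a,(500,375)),cv2.resize(b[190:270,155:255],(300,375))]))
E
```

```text
n 1 turn/row [-0.002  -0.0015 -0.0022] 
 [[25.3, -0.9, 1.0]]
[ 0.46744561 -0.25584658  0.057817  ] [ 0.06423644 -0.72839039 -0.21463222]
```

View pics/c2.png

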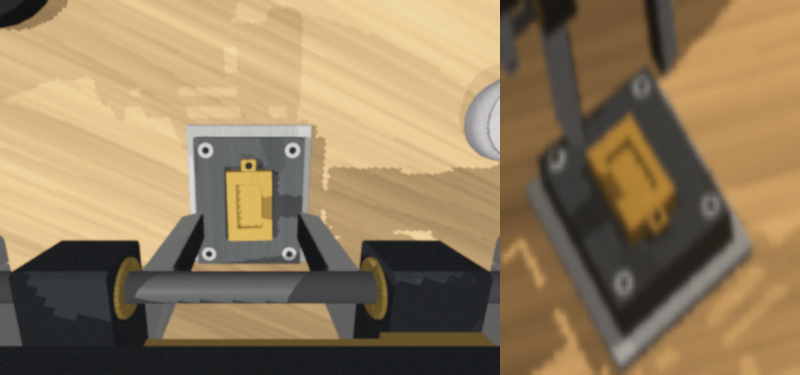

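```bash
python3 - <<'E'
from h import *
w=cam('wrist');im=w['img'].astype(int)
cv2.imwrite('pics/w3z.png',cv2.resize(w['img'][150:350,220:420,::-1],(600,600),interpolation=cv2.INTER_CUBIC))
e=ctrl.get_obs()['ee_pos'];print('tcp',proj(w,e),proj(w,[.4662,-.2555,.038]))
E
```

```text
tcp [[319.97917387 270.98037551]] [[318.64885731 263.18834548]]
```

View pics/w3z.png

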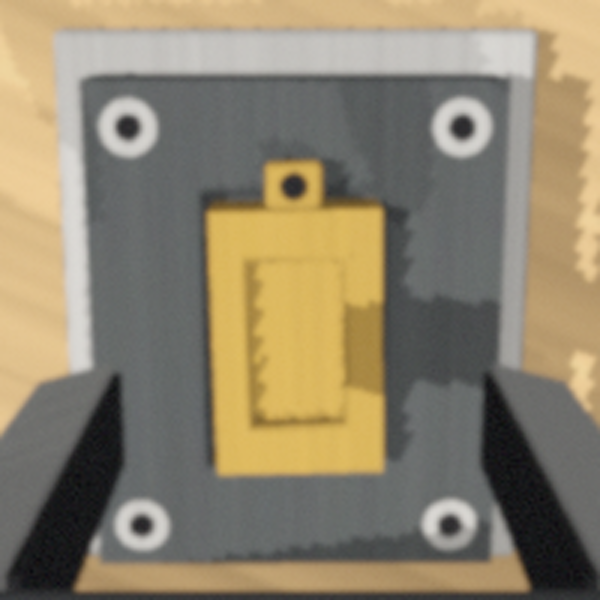

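```bash
python3 - <<'E'
from h import *
o=ctrl.get_obs();e=np.array(o['ee_pos']);M=R.from_euler('xyz',o['eef_rot']).as_matrix()
print(e,o['grip_width'])
outs=[]
cw=np.array([.4662,-.2555,.038]);a=np.radians(24.2);X=np.array([np.cos(a),np.sin(a),0]);Y=np.array([-X[1],X[0],0])
for n in('scene','side','wrist'):
    c=cam(n);im=c['img'][:,:,::-1].copy()
    pts=[e+M[:,1]*s*.03+M[:,2]*t*.008 for s in(-1,1) for t in(-1,1)]
    p2=[cw+X*s*.029+Y*t*.018 for s in(-1,1) for t in(-1,1)]
    u,v=proj(c,e)[0].astype(int);s=100 if n=='wrist' else 50;x0,y0=u-s//2,v-s//2
    k=266/s
    z=cv2.resize(im[y0:y0+s,x0:x0+s],(266,266),interpolation=cv2.INTER_CUBIC)
    for P,col in((pts,(0,255,0)),(p2,(255,0,255))):
        for q in proj(c,P): cv2.circle(z,(int((q[0]-x0+.5)*k),int((q[1]-y0+.5)*k)),2,col,-1)
    outs.append(z)
cv2.imwrite('pics/ov.png',np.hstack(outs))
E
```

```text
[ 0.4673407  -0.25586864  0.05756793] 0.059887631214083165
```

View pics/ov.png

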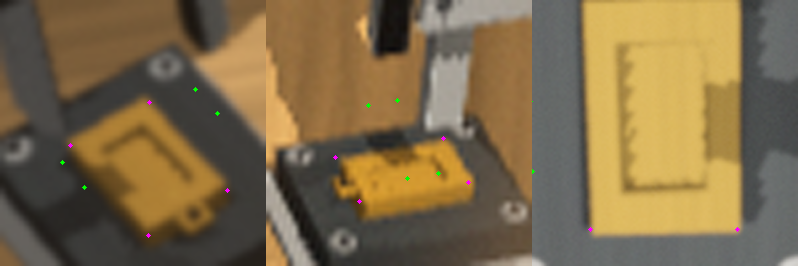

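```bash
python3 - <<'E'
from h import *
o=ctrl.get_obs();e=np.array(o['ee_pos']);M=R.from_euler('xyz',o['eef_rot']).as_matrix()
outs=[]
for n in('scene','side'):
    c=cam(n);im=c['img'][:,:,::-1].copy()
    u,v=proj(c,e)[0].astype(int);s=80;x0,y0=u-s//2,v-55;k=5
    z=cv2.resize(im[y0:y0+s,x0:x0+s],(400,400),interpolation=cv2.INTER_CUBIC)
    print(n,x0,y0)
    for h,col in((0,(0,255,0)),(.02,(255,255,0)),(.03,(0,0,255))):
        P=[e+M[:,1]*a*.03+M[:,2]*t*.008-M[:,0]*h for a in(-1,1) for t in(-1,1)]
        for q in proj(c,P): cv2.circle(z,(int((q[0]-x0+.5)*k),int((q[1]-y0+.5)*k)),2,col,-1)
    outs.append(z)
c=cam('wrist');im=c['img'][:,:,::-1].copy()
for h,col in((0,(0,255,0)),(.02,(255,255,0)),(.03,(0,0,255))):
    P=[e+M[:,1]*a*.03+M[:,2]*t*.008-M[:,0]*h for a in(-1,1) for t in(-1,1)]
    for q in proj(c,P): cv2.circle(im,(int(q[0]),int(q[1])),2,col,-1)
cv2.imwrite('pics/ov2.png',np.hstack(outs));cv2.imwrite('pics/ov3.png',im[220:370,200:440].repeat(3,0).repeat(3,1))
E
```

```text
scene 157 166
side 343 136
```

View pics/ov2.png

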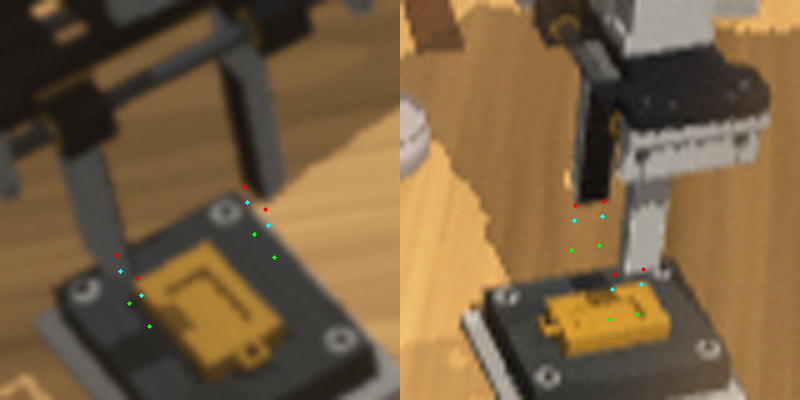

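View pics/ov3.png

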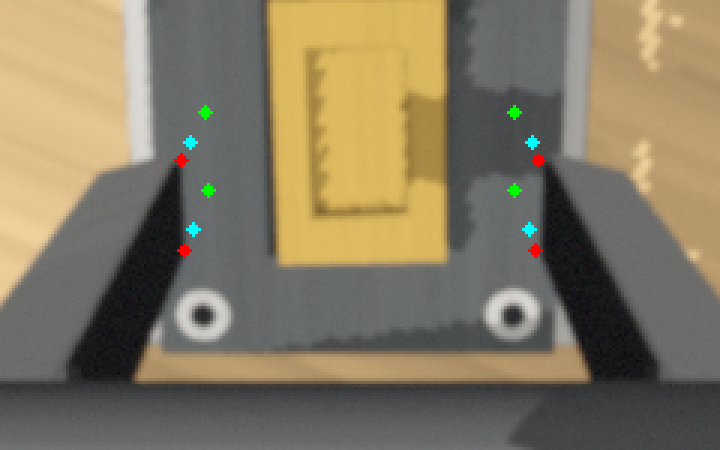

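The tips appear about 30 mm above the reported TCP in all three views. I'll go down carefully and check the force.

Request:
{"name": "play_rows", "arguments": {
  "deltas": [
    [[12,-0.5,0.5,0,0,0,60],[11,-0.5,0.5,0,0,0,60],[0,0,0,0,0,0,60],[0,0,0,0,0,0,60]]
  ]
}}

```text
time_s: 3.85
ee_pos: [0.4651, -0.255, 0.0325]
eef_rot: [-1.005, 1.57, 2.557]
force: [0.6, -0.2, 0.2]
grip_width: 0.0603
```

```bash
cat > ov.py <<'E'
from h import *
import sys
o=ctrl.get_obs();e=np.array(o['ee_pos']);M=R.from_euler('xyz',o['eef_rot']).as_matrix()
print(o['time_s'],e,o['force'],o['grip_width'],'ydir',np.degrees(np.arctan2(M[1,1],M[0,1])))
g=o['grip_width']/2;outs=[]
for n in('scene','side','wrist'):
    c=cam(n);im=c['img'][:,:,::-1].copy()
    u,v=proj(c,e)[0].astype(int);s=120 if n=='wrist' else 60;x0,y0=max(u-s//2,0),max(v-int(s*.6),0);k=266/s
    z=cv2.resize(im[y0:y0+s,x0:x0+s],(266,266),interpolation=cv2.INTER_CUBIC)
    for h,col in((0,(0,255,0)),(.03,(0,0,255))):
        P=[e+M[:,1]*a*g+M[:,2]*t*.008-M[:,0]*h for a in(-1,1) for t in(-1,1)]
        for q in proj(c,P): cv2.circle(z,(int((q[0]-x0+.5)*k),int((q[1]-y0+.5)*k)),2,col,-1)
    outs.append(z)
cv2.imwrite('pics/'+sys.argv[1],np.hstack(outs))
E
python3 ov.py a1.png
```

```text
3.85 [ 0.46505298 -0.25499775  0.03249209] [ 0.62507284 -0.1862621   0.18975858] 0.06030621415275312 ydir -65.95130478163212
```

View pics/a1.png

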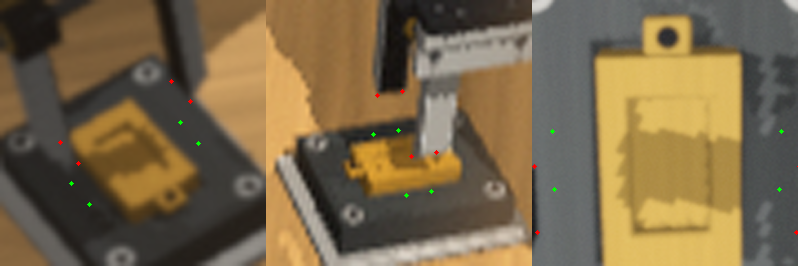

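Request:
{"name": "play_rows", "arguments": {
  "deltas": [
    [[10,0,-1,0,0,0,60],[10,0,0,0,0,0,60],[0,0,0,0,0,0,60],[0,0,0,0,0,0,60]]
  ]
}}

```text
time_s: 4.4
ee_pos: [0.4661, -0.2546, 0.0126]
eef_rot: [-0.97, 1.57, 2.591]
force: [0.1, 0.3, -1.4]
grip_width: 0.06
```

```bash
python3 ov.py a2.png
```

```text
4.4 [ 0.46605563 -0.2546084   0.01262607] [ 0.13542326  0.2790374  -1.35557321] 0.06001294596903286 ydir -65.94638056748143
```

View pics/a2.png

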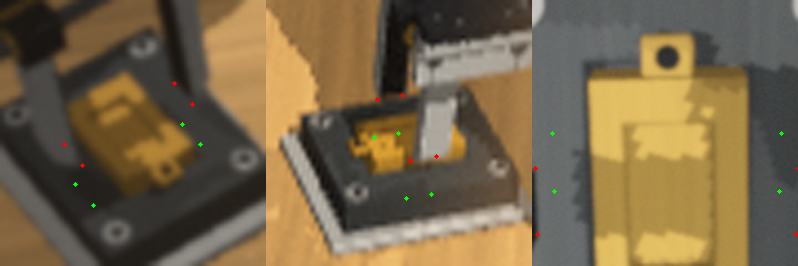

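Request:
{"name": "play_rows", "arguments": {
  "deltas": [
    [[4,0,0,0,0,0,60],[4,0.5,0,0,0,0,60],[0,0,0,0,0,0,60],[0,0,0,0,0,0,60]]
  ]
}}

```text
time_s: 4.95
ee_pos: [0.4664, -0.2552, 0.0049]
eef_rot: [-0.94, 1.57, 2.622]
force: [-0.5, 0.1, 0.5]
grip_width: 0.0605
```

Request:
{"name": "play_rows", "arguments": {
  "deltas": [
    [[2,0,0,0,0,0,60],[0,0,0,0,0,0,60]]
  ]
}}

```text
time_s: 5.15
ee_pos: [0.4664, -0.2552, 0.0029]
eef_rot: [-1.025, 1.571, 2.536]
force: [-0.0, 0.6, 0.3]
grip_width: 0.0599
```

```bash
python3 ov.py a3.png
```

```text
5.15 [ 0.46639181 -0.25515542  0.00287383] [-0.02942399  0.57487279  0.27662546] 0.0599112216107577 ydir -65.94930572337209
```

View pics/a3.png

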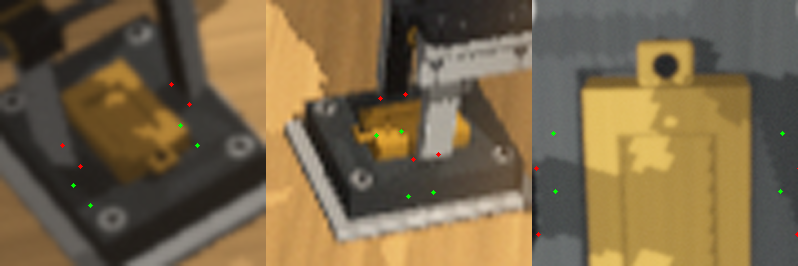

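Request:
{"name": "play_rows", "arguments": {
  "deltas": [
    [[1,0,0,0,0,0,60],[0,0,0,0,0,0,60]]
  ]
}}

```text
time_s: 5.5
ee_pos: [0.4664, -0.2552, 0.0019]
eef_rot: [-1.151, 1.571, 2.41]
force: [0.2, -0.8, 0.5]
grip_width: 0.0602
```

Request:
{"name": "play_rows", "arguments": {
  "deltas": [
    [[1,0,0,0,0,0,60],[0,0,0,0,0,0,60]]
  ]
}}

```text
time_s: 5.7
ee_pos: [0.4664, -0.2551, 0.0009]
eef_rot: [-1.029, 1.571, 2.532]
force: [0.1, -0.0, -0.9]
grip_width: 0.06
```

Request:
{"name": "play_rows", "arguments": {
  "deltas": [
    [[0,0,0,0,0,0,45],[0,0,0,0,0,0,38],[0,0,0,0,0,0,30],[0,0,0,0,0,0,30],[0,0,0,0,0,0,30],[0,0,0,0,0,0,30]]
  ],
  "grip_force": 40
}}

```text
time_s: 6.3
ee_pos: [0.4665, -0.2552, 0.0011]
eef_rot: [1.587, 1.571, -1.134]
force: [0.5, -0.5, 0.5]
grip_width: 0.0353
```

```bash
python3 ov.py a4.png
```

```text
6.3 [ 0.46646375 -0.25519225  0.00105326] [ 0.4503347  -0.46578672  0.51131179] 0.03526906722495076 ydir -65.9474961873833
```

View pics/a4.png

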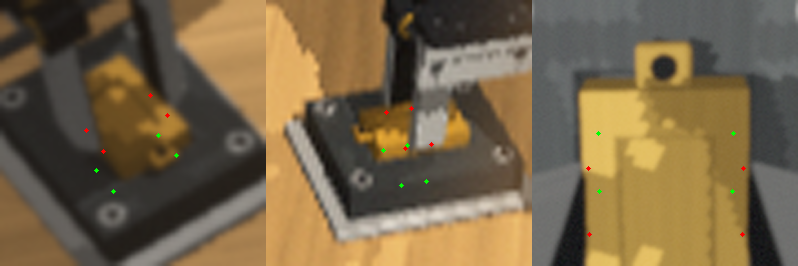

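Request:
{"name": "play_rows", "arguments": {
  "deltas": [
    [[-3,0,0,0,0,0,30],[-7,0,0,0,0,0,30],[-15,0,0,0,0,0,30],[-25,0,0,0,0,0,30],[-20,0,0,0,0,0,30],[0,0,0,0,0,0,30]]
  ]
}}

```text
time_s: 7.05
ee_pos: [0.4677, -0.256, 0.0739]
eef_rot: [2.154, 1.566, -0.567]
force: [0.1, 0.2, -1.7]
grip_width: 0.0353
```

```bash
python3 ov.py a5.png; python3 - <<'E'
from h import *
c=cam('wrist','w5.png')
s=cam('scene','s5.png');cam('side','d5.png')
E
```

```text
7.05 [ 0.46767035 -0.2559513   0.07386593] [ 0.08324114  0.2061644  -1.7181239 ] 0.03529788867825124 ydir -65.94485173157638
```

View pics/a5.png

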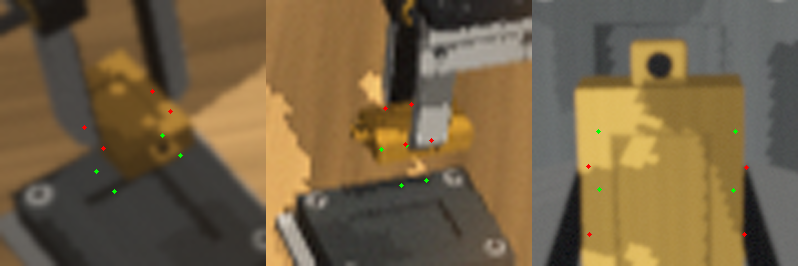

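View pics/w5.png

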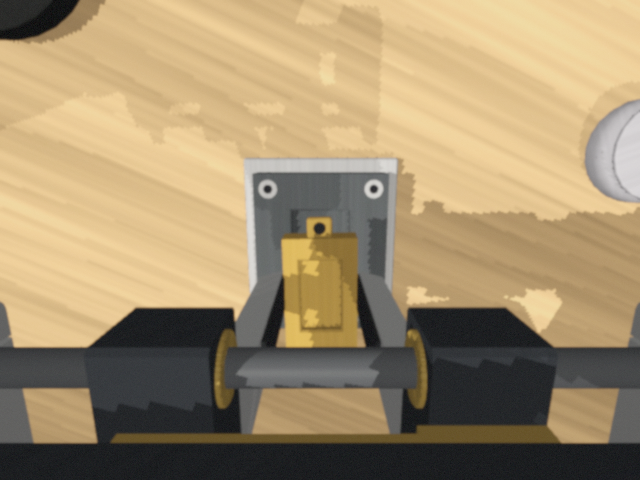

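Casting is held level, clear of the mould. Next I'll fit the pad and tray.

```bash
cat > fit.py <<'E'
from h import *
from scipy.optimize import minimize
sc=cam('scene');sd=cam('side')
im0={'scene':cv2.imread('pics/scene0.png'),'side':cv2.imread('pics/side0.png')}
cams={'scene':sc,'side':sd}
t=np.linspace(0,2*np.pi,90)
for n in cams:
    im=im0[n];u,v=proj(cams[n],[.568,.024,.015])[0].astype(int)
    m=(im.max(2)<60).astype(np.uint8);k=m*0;k[v-38:v+38,u-40:u+40]=1;m*=k
    m=cv2.morphologyEx(m,cv2.MORPH_OPEN,np.ones((5,5)))
    def cost(p,n=n,m=m):
        S=8
        P=np.r_[np.c_[p[0]+.065*np.cos(t),p[1]+.065*np.sin(t),0*t],np.c_[p[0]+.065*np.cos(t),p[1]+.065*np.sin(t),0*t+.02]]
        h=cv2.convexHull(proj(cams[n],P).astype(np.float32))
        r=np.zeros(m.shape,np.uint8);cv2.fillPoly(r,[np.round(h*16).astype(np.int32)],1,shift=4);return (r!=m).sum()
    b=min(((cost((x,y)),x,y) for x in np.arange(.555,.585,.001) for y in np.arange(.01,.045,.001)));print(n,b,m.sum())
# tray: white quad
for n,uv in(('scene',(435,210)),('side',(335,370))):
    im=im0[n];m=((im.min(2)>120)&((im.max(2).astype(int)-im.min(2))<45)).astype(np.uint8);k=m*0;u,v=uv;k[v-50:v+50,u-60:u+60]=1;m*=k
    m=cv2.morphologyEx(m,cv2.MORPH_CLOSE,np.ones((13,13)))
    l=max(cv2.findContours(m,0,1)[0],key=cv2.contourArea);m=cv2.fillPoly(m*0,[l],1)
    def cost(p):
        c,s=np.cos(p[2]),np.sin(p[2]);q=np.array([[a*.064,b*.086] for a,b in((1,1),(1,-1),(-1,-1),(-1,1))])
        xy=q@np.array([[c,s],[-s,c]])+p[:2];P=np.r_[np.c_[xy,np.zeros(4)],np.c_[xy,.012*np.ones(4)]]
        h=cv2.convexHull(proj(cams[n],P).astype(np.float32));r=np.zeros(m.shape,np.uint8);cv2.fillPoly(r,[np.round(h*16).astype(np.int32)],1,shift=4);return (r!=m).sum()
    b=min((minimize(cost,(.52,.26,a),method='Nelder-Mead',options=dict(initial_simplex=[[.52,.26,a],[.54,.26,a],[.52,.28,a],[.52,.26,a+.1]])) for a in(-.2,-.1,0,.1)),key=lambda r:r.fun);print(n,b.x,b.fun,m.sum())
E
python3 fit.py
```

```text
scene (np.int64(282), np.float64(0.5640000000000001), np.float64(0.02099999999999999)) 2572
side (np.int64(332), np.float64(0.5680000000000001), np.float64(0.018999999999999993)) 1865
scene [0.51330377 0.25116774 0.14311649] 339.0 3526
side [0.51856297 0.25117113 0.13090395] 159.0 5192
```

```bash
python3 - <<'E'
from h import *
plan((.566,.020,.055),down(np.radians(7.8-90)),maxs=35)
E
```

```text
n 9 turn/row [0.0315 0.0001 0.0001] 
 [[1.7, -23.4, -22.6], [1.7, -24.1, -21.8], [1.7, -24.8, -21.1], [1.7, -25.4, -20.3], [1.7, -26.0, -19.5], [1.7, -26.6, -18.6], [1.7, -27.2, -17.8], [1.7, -27.8, -16.9], [1.7, -28.3, -16.0]]
```

Request:
{"name": "play_rows", "arguments": {
  "deltas": [
    [[2,-23.4,-22.6,0.0315,0,0,30],[2,-24,-21.8,0.0315,0,0,30],[2,-24.8,-21,0.0315,0,0,30],[2,-25.4,-20.3,0.0315,0,0,30],[2,-26,-19.5,0.0315,0,0,30],[2,-26.6,-18.6,0.0315,0,0,30],[2,-27.2,-17.8,0.0315,0,0,30],[1.5,-27.8,-17,0.0315,0,0,30],[1.5,-28,-16,0.0315,0,0,30],[0,0,0,0,0,0,30]]
  ]
}}

```text
time_s: 8.45
ee_pos: [0.5668, 0.0225, 0.0534]
eef_rot: [-0.858, 1.57, 2.422]
force: [0.2, 0.1, -0.8]
grip_width: 0.0353
```

Request:
{"name": "play_rows", "arguments": {
  "deltas": [
    [[0,0,0,0,0,0,30],[0,0,0,0,0,0,30]]
  ]
}}

```text
time_s: 8.65
ee_pos: [0.5661, 0.0188, 0.0538]
eef_rot: [0.078, 1.57, -2.928]
force: [0.5, -0.1, -1.2]
grip_width: 0.0355
```

```bash
python3 ov.py a6.png; python3 - <<'E'
from h import *
plan((.566,.020,.008),down(np.radians(7.8-90)),maxs=20)
cam('wrist','w6.png')
E
```

```text
8.65 [0.56606577 0.01880118 0.05383745] [ 0.47845981 -0.10335456 -1.15848309] 0.035543957457994546 ydir -82.20360583148016
n 3 turn/row [-0.0003 -0.     -0.    ] 
 [[15.4, -0.5, 0.0], [15.4, -0.5, 0.0], [15.4, -0.4, 0.0]]
```

View pics/a6.png

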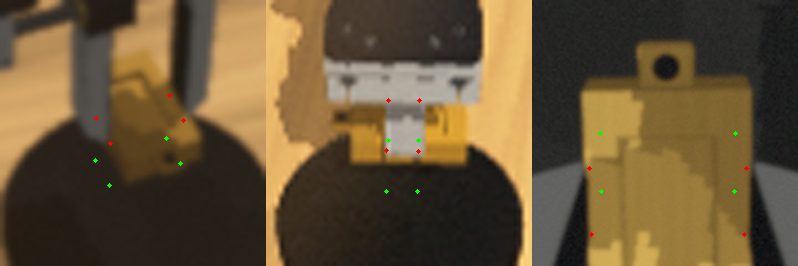

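View pics/w6.png

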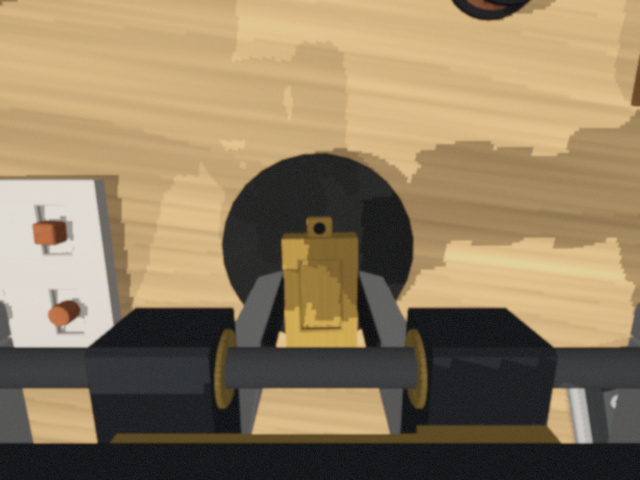

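Request:
{"name": "play_rows", "arguments": {
  "deltas": [
    [[15,0,0,0,0,0,30],[15,0,0,0,0,0,30],[15,0,0,0,0,0,30],[5,0,0,0,0,0,30],[0,0,0,0,0,0,30],[0,0,0,0,0,0,30]]
  ]
}}

```text
time_s: 9.45
ee_pos: [0.5666, 0.0195, 0.0042]
eef_rot: [2.956, 1.571, -0.049]
force: [-0.4, -0.5, -1.7]
grip_width: 0.0356
```

Request:
{"name": "play_rows", "arguments": {
  "deltas": [
    [[2,0,0,0,0,0,30],[2,0,0,0,0,0,30],[0,0,0,0,0,0,30]]
  ]
}}

```text
time_s: 9.75
ee_pos: [0.5663, 0.0195, 0.0]
eef_rot: [2.427, 1.571, -0.578]
force: [-1.0, -0.1, -0.8]
grip_width: 0.0354
```

Request:
{"name": "play_rows", "arguments": {
  "deltas": [
    [[1,0,0,0,0,0,30],[0,0,0,0,0,0,30]]
  ]
}}

```text
time_s: 9.95
ee_pos: [0.5663, 0.0195, -0.001]
eef_rot: [-3.013, 1.571, 0.265]
force: [-0.2, -0.8, -1.6]
grip_width: 0.0353
```

Request:
{"name": "play_rows", "arguments": {
  "deltas": [
    [[1,0,0,0,0,0,30],[0,0,0,0,0,0,30]]
  ]
}}

```text
time_s: 10.15
ee_pos: [0.5663, 0.0195, -0.0021]
eef_rot: [-0.113, 1.571, -3.118]
force: [-0.9, -0.2, -1.7]
grip_width: 0.035
```

Request:
{"name": "play_rows", "arguments": {
  "deltas": [
    [[1,0,0,0,0,0,30],[0,0,0,0,0,0,30]]
  ]
}}

```text
time_s: 10.35
ee_pos: [0.5664, 0.0195, -0.0029]
eef_rot: [2.906, 1.571, -0.099]
force: [0.2, 1.3, -0.6]
grip_width: 0.0356
```

Request:
{"name": "play_rows", "arguments": {
  "deltas": [
    [[0.5,0,0,0,0,0,30],[0,0,0,0,0,0,30]]
  ]
}}

```text
time_s: 10.55
ee_pos: [0.5665, 0.0195, -0.0029]
eef_rot: [3.04, 1.571, 0.035]
force: [-2.2, -0.6, 5.7]
grip_width: 0.0353
```

Request:
{"name": "play_rows", "arguments": {
  "deltas": [
    [[0.5,0,0,0,0,0,30],[0,0,0,0,0,0,30]]
  ]
}}

```text
time_s: 10.75
ee_pos: [0.5665, 0.0195, -0.003]
eef_rot: [2.916, 1.57, -0.089]
force: [-5.9, -0.6, 11.4]
grip_width: 0.0352
```

Request:
{"name": "play_rows", "arguments": {
  "deltas": [
    [[-0.5,0,0,0,0,0,36],[0,0,0,0,0,0,42],[0,0,0,0,0,0,55],[0,0,0,0,0,0,60],[-10,0,0,0,0,0,60],[-35,0,0,0,0,0,60],[-40,0,0,0,0,0,60],[-40,0,0,0,0,0,60],[-15,0,0,0,0,0,60],[0,0,0,0,0,0,60]]
  ]
}}

```text
time_s: 11.75
ee_pos: [0.5675, 0.0195, 0.1396]
eef_rot: [2.971, 1.566, -0.034]
force: [-0.9, -0.3, 0.1]
grip_width: 0.0598
```

```bash
python3 - <<'E'
from h import *
cam('wrist','w7.png');o=ctrl.get_obs();print(o['time_s'],o['ee_pos'],proj(cam('wrist'),o['ee_pos']))
E
```

```text
11.8 [0.56659819 0.01945803 0.13739201] [[320.24908892 270.99958548]]
```

View pics/w7.png

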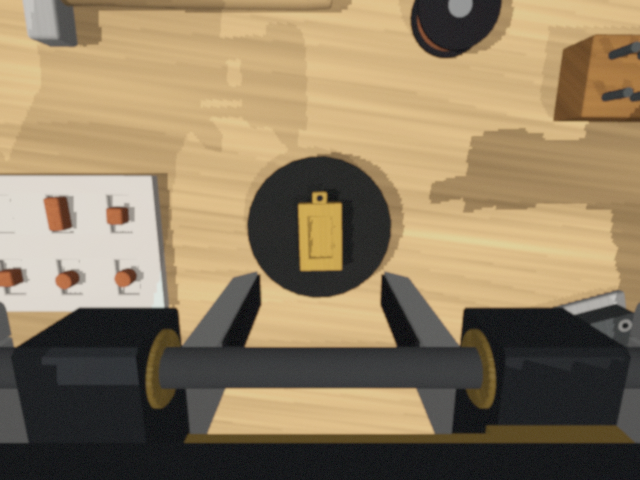

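The casting (centre about (320,236)) sits on the pad (about (319,226)), bed up. I'll measure exact centres here, then head for the tray.

```bash
python3 - <<'E'
from h import *
w=cam('wrist');im=w['img'].astype(int)
m=(im.max(2)<60);u0,v0=319,226
k=np.zeros_like(m);k[150:300,245:395]=1
for n,z in(('cast',.034),('pad',.02)): print(n,proj(w,[.5665,.0195,z]))
L=ray(w,248.5,225,.02);Rr=ray(w,391,225,.02);T=ray(w,319,155.5,.02);print('pad',(L+Rr)/2,np.linalg.norm(L-Rr),T)
b=((im[:,:,0]-im[:,:,2])>60).astype(np.uint8);b[:190]=0;b[285:]=0;b[:,:285]=0;b[:,355:]=0
b=cv2.morphologyEx(b,cv2.MORPH_CLOSE,np.ones((9,9)));b=cv2.morphologyEx(b,cv2.MORPH_OPEN,np.ones((21,21)));
r=cv2.minAreaRect(max(cv2.findContours(b,0,1)[0],key=cv2.contourArea));print(r,ray(w,*r[0],.034))
cv2.imwrite('pics/w7z.png',cv2.resize(w['img'][180:290,260:380,::-1],(720,660),interpolation=cv2.INTER_CUBIC))
E
```

```text
cast [[320.23260652 234.48534396]]
pad [[320.22558681 231.24586882]]
pad [0.57200624 0.02066899 0.02      ] 0.12565374356580908 [0.63105388 0.0293972  0.02      ]
((320.4999694824219, 234.5), (42.99999237060547, 68.99998474121094), -0.0) [0.56651823 0.01927338 0.034     ]
```

View pics/w7z.png

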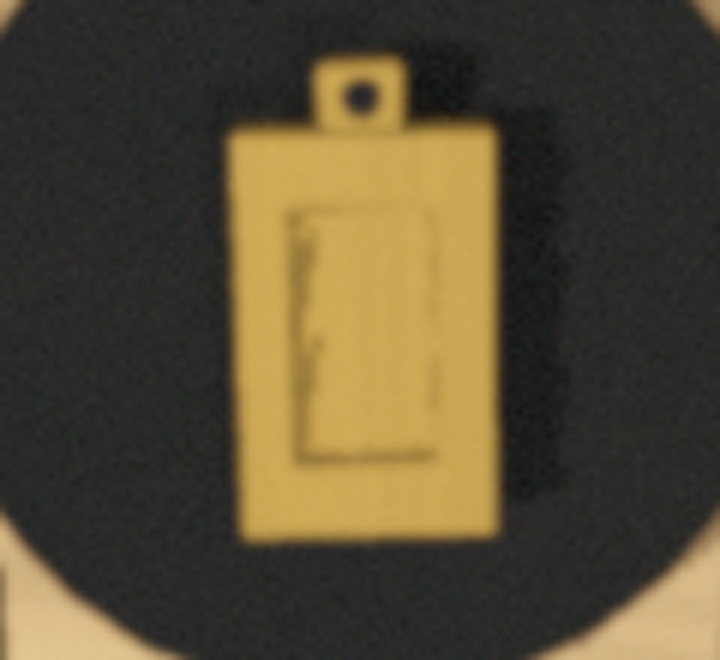

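```bash
python3 - <<'E'
from h import *
plan((.5457,.2551,.125),down(np.radians(7.7-90)),maxs=40)
E
```

```text
n 6 turn/row [0.0003 0.0003 0.    ] 
 [[1.7, -39.4, -2.0], [1.7, -39.4, -2.0], [1.7, -39.4, -2.0], [1.7, -39.4, -2.0], [1.7, -39.4, -2.0], [1.7, -39.4, -2.0]]
```

Request:
{"name": "play_rows", "arguments": {
  "deltas": [
    [[1.5,-39.4,-2,0,0,0,30],[1.5,-39.4,-2,0,0,0,30],[1.5,-39.4,-2,0,0,0,30],[2,-39.4,-2,0,0,0,30],[2,-39.4,-2,0,0,0,30],[2,-39.4,-2,0,0,0,30],[0,0,0,0,0,0,30],[0,0,0,0,0,0,30]]
  ]
}}

```text
time_s: 12.7
ee_pos: [0.5454, 0.2555, 0.1244]
eef_rot: [0.306, 1.568, -2.698]
force: [-0.6, -0.2, -0.2]
grip_width: 0.0302
```

```bash
python3 - <<'E'
from h import *
w=cam('wrist','w8.png');o=ctrl.get_obs();print(o['time_s'],o['ee_pos'],o['grip_width'])
cv2.imwrite('pics/w8z.png',cv2.resize(w['img'][180:300,240:400,::-1],(800,600),interpolation=cv2.INTER_CUBIC))
E
```

```text
12.75 [0.54572926 0.25469933 0.12487392] 0.03011377258116019
```

View pics/w8.png

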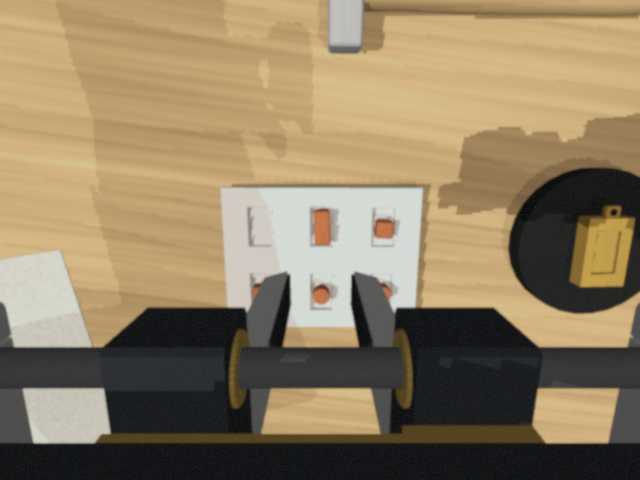

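View pics/w8z.png

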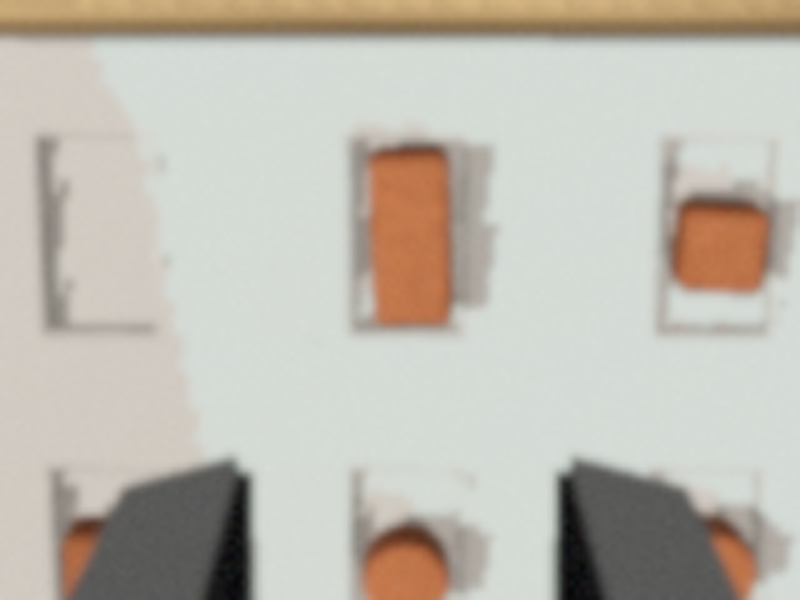

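```bash
python3 - <<'E'
from h import *
w=cam('wrist')
g=lambda x,y,z:ray(w,240+x/5-.4,180+y/5-.4,z)
P=[g(*q,.022) for q in((370,152),(449,152),(453,325),(377,325))];P=np.array(P)
print(P,P.mean(0),[np.linalg.norm(P[i]-P[i-1]) for i in range(4)])
for a,b in((3,0),(2,1)):d=P[b]-P[a];print(np.degrees(np.arctan2(d[1],d[0])))
c=P.mean(0)
plan((c[0],c[1],.03),down(np.radians(7.7-90)),maxs=35)
E
```

```text
[[0.56594624 0.26295957 0.022     ]
 [0.56774568 0.2498342  0.022     ]
 [0.5383099  0.24493504 0.022     ]
 [0.53654321 0.25783517 0.022     ]] [0.55213626 0.253891   0.022     ] [np.float64(0.029846239205822744), np.float64(0.013248147549609313), np.float64(0.029840695635351418), np.float64(0.013020547317579855)]
9.886296149559564
9.449445623573533
n 3 turn/row [ 0.0004  0.0004 -0.0002] 
 [[31.8, 0.4, -2.0], [31.8, 0.4, -2.0], [31.8, 0.4, -2.0]]
```

Request:
{"name": "play_rows", "arguments": {
  "deltas": [
    [[32,0.4,-2,-0.03,0,0,30],[32,0.4,-2,0,0,0,30],[32,0.4,-2,0,0,0,30],[5,0,0,0,0,0,30],[0,0,0,0,0,0,30],[0,0,0,0,0,0,30]]
  ]
}}

```text
time_s: 13.4
ee_pos: [0.5531, 0.2549, 0.0268]
eef_rot: [-2.943, 1.569, 0.364]
force: [-0.4, 0.1, -0.4]
grip_width: 0.0305
```

```bash
python3 ov.py a9.png; python3 - <<'E'
from h import *
w=cam('wrist')
cv2.imwrite('pics/w9z.png',cv2.resize(w['img'][180:330,220:420,::-1],(800,600),interpolation=cv2.INTER_CUBIC))
plan((.5521,.2539,.005),down(np.radians(9.5-90)),maxs=15)
E
```

```text
13.4 [0.55314472 0.25493511 0.02684939] [-0.43430675  0.05094053 -0.36695581] 0.030534413081770902 ydir -80.50499149340551
n 2 turn/row [ 0.0002 -0.0009  0.0002] 
 [[10.7, 0.6, 0.5], [10.7, 0.6, 0.5]]
```

View pics/w9z.png

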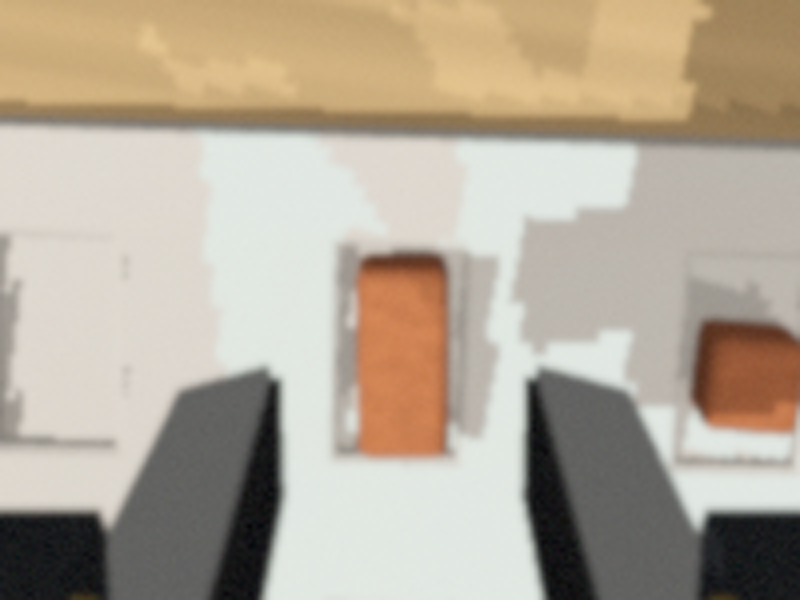

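View pics/a9.png

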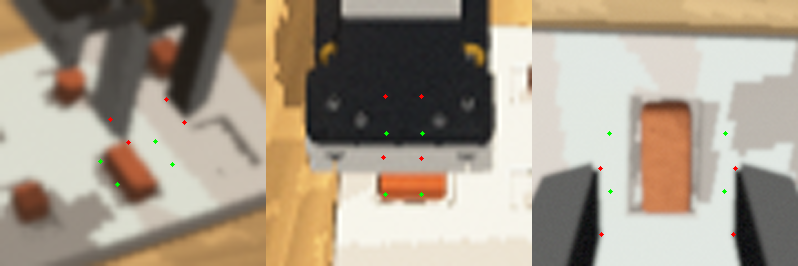

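Request:
{"name": "play_rows", "arguments": {
  "deltas": [
    [[12,0.6,0.5,0,0,0,30],[12,0.6,0.5,0,0,0,30],[10,0,0,0,0,0,30],[3,0,0,0,0,0,30],[0,0,0,0,0,0,30],[0,0,0,0,0,0,30]]
  ]
}}

```text
time_s: 14.2
ee_pos: [0.5516, 0.2538, -0.0118]
eef_rot: [-2.871, 1.57, 0.437]
force: [-1.0, 0.4, -0.1]
grip_width: 0.0299
```

```bash
python3 ov.py a10.png; python3 - <<'E'
from h import *
w=cam('wrist')
cv2.imwrite('pics/w10z.png',cv2.resize(w['img'][180:330,220:420,::-1],(800,600),interpolation=cv2.INTER_CUBIC))
plan((.5521,.2539,-.015),down(np.radians(9.5-90)),maxs=15)
E
```

```text
14.2 [ 0.55163049  0.25381219 -0.01176153] [-1.00786852  0.37622546 -0.09441451] 0.029899221494406845 ydir -80.47186871663662
n 1 turn/row [ 0.0005 -0.0006  0.0002] 
 [[3.4, 0.0, -0.5]]
```

View pics/w10z.png

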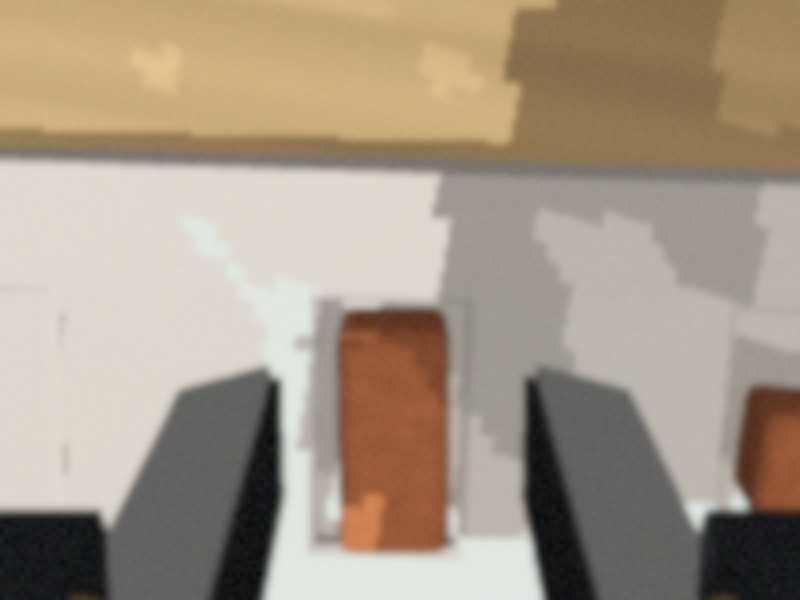

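View pics/a10.png

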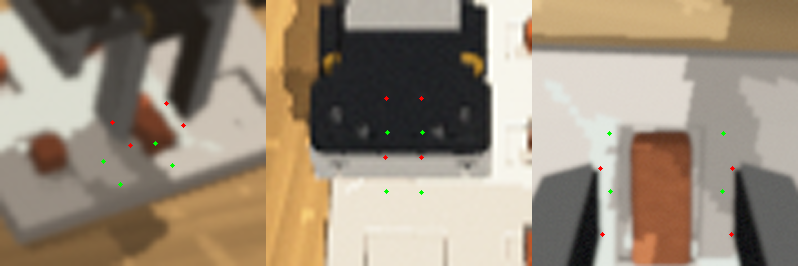

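Request:
{"name": "play_rows", "arguments": {
  "deltas": [
    [[1,-0.8,0,0,0,0,30],[1,0,0,0,0,0,30],[0,0,0,0,0,0,30]]
  ]
}}

```text
time_s: 14.7
ee_pos: [0.5512, 0.2545, -0.0141]
eef_rot: [0.236, 1.571, -2.739]
force: [0.7, 0.1, 0.4]
grip_width: 0.03
```

Request:
{"name": "play_rows", "arguments": {
  "deltas": [
    [[1,0,0,0,0,0,28],[0,0,0,0,0,0,24],[0,0,0,0,0,0,20],[0,0,0,0,0,0,16],[0,0,0,0,0,0,10],[0,0,0,0,0,0,10],[0,0,0,0,0,0,10]]
  ],
  "grip_force": 12
}}

```text
time_s: 15.4
ee_pos: [0.5513, 0.2545, -0.0149]
eef_rot: [2.622, 1.571, -0.353]
force: [-1.0, -0.5, -0.0]
grip_width: 0.0142
```

```bash
python3 ov.py a11.png
```

```text
15.4 [ 0.55131505  0.25448153 -0.01491935] [-0.97257441 -0.52071879 -0.03601913] 0.014190984897784127 ydir -80.47290285662898
```

View pics/a11.png

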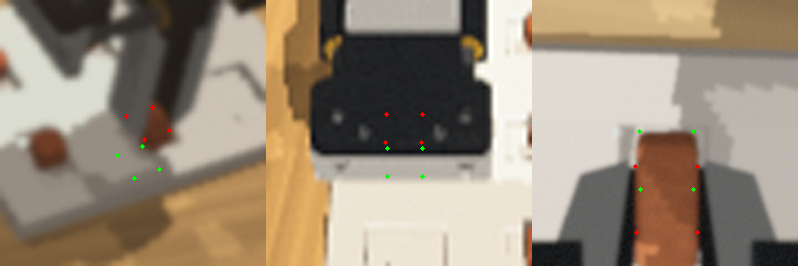

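Request:
{"name": "play_rows", "arguments": {
  "deltas": [
    [[-3,0,0,0,0,0,10],[-7,0,0,0,0,0,10],[-20,0,0,0,0,0,10],[-30,0,0,0,0,0,10],[-30,0,0,0,0,0,10],[0,0,0,0,0,0,10],[0,0,0,0,0,0,10]]
  ]
}}

```text
time_s: 16.25
ee_pos: [0.5515, 0.2546, 0.0757]
eef_rot: [-2.935, 1.57, 0.373]
force: [-0.3, -0.6, -0.6]
grip_width: 0.0136
```

```bash
python3 - <<'E'
from h import *
w=cam('wrist');o=ctrl.get_obs();print(o['ee_pos'],o['grip_width'])
z=cv2.resize(w['img'][180:330,220:420,::-1],(800,600),interpolation=cv2.INTER_CUBIC)
cv2.imwrite('pics/w12z.png',z)
plan((.5665,.0193,.06),down(np.radians(7.8-90)),maxs=35)
e=np.array(o['ee_pos']);print(proj(w,e+[0,0,.0369]))
E
```

```text
[0.55098401 0.25439744 0.07465443] 0.013665294163228871
n 7 turn/row [ 0.0043  0.0001 -0.    ] 
 [[2.1, 33.5, 3.4], [2.1, 33.5, 3.2], [2.1, 33.5, 3.1], [2.1, 33.5, 2.9], [2.1, 33.5, 2.8], [2.1, 33.6, 2.7], [2.1, 33.6, 2.5]]
[[320.41753742 293.60294363]]
```

View pics/w12z.png

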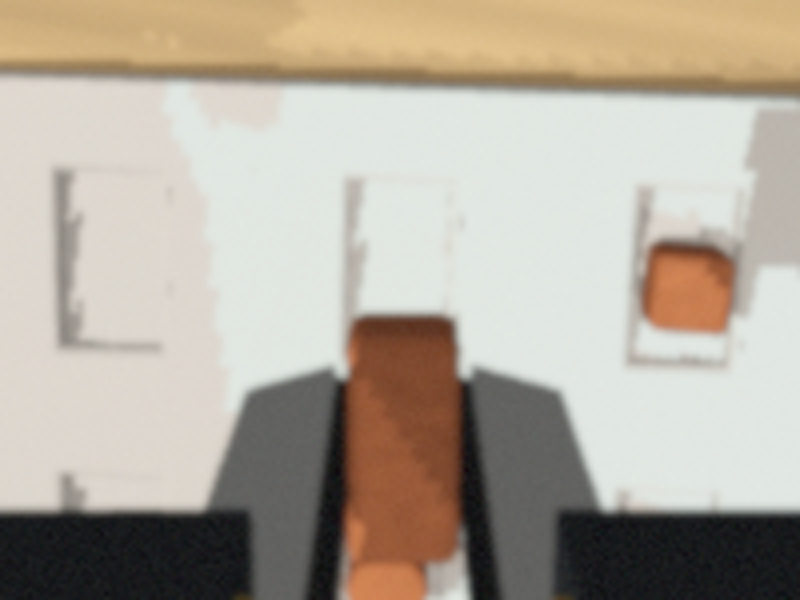

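Request:
{"name": "play_rows", "arguments": {
  "deltas": [
    [[2,33.5,3.6,0.004,0,0,10],[2,33.5,3.4,0.004,0,0,10],[2,33.5,3.3,0.004,0,0,10],[2,33.5,3.1,0.005,0,0,10],[2,33.5,3,0.005,0,0,10],[2,33.5,2.8,0.004,0,0,10],[2,33.5,2.6,0.004,0,0,10],[0,0,0,0,0,0,10],[0,0,0,0,0,0,10],[0,0,0,0,0,0,10]]
  ]
}}

```text
time_s: 17.3
ee_pos: [0.5653, 0.0202, 0.0605]
eef_rot: [-0.258, 1.57, 3.021]
force: [-0.7, 0.7, -0.6]
grip_width: 0.0137
```

```bash
python3 ov.py a13.png; python3 - <<'E'
from h import *
w=cam('wrist');o=ctrl.get_obs();print(o['ee_pos'],o['grip_width'])
z=cv2.resize(w['img'][180:330,220:420,::-1],(800,600),interpolation=cv2.INTER_CUBIC)
cv2.imwrite('pics/w13z.png',z)
plan((.5655,.0193,.0125),down(np.radians(7.8-90)),maxs=15)
E
```

```text
17.3 [0.56532556 0.02024377 0.06050974] [-0.66317524  0.67756082 -0.57320424] 0.013727875284897922 ydir -82.14971590062176
[0.56557883 0.02023954 0.06097406] 0.013643557530077545
n 4 turn/row [0.0003 0.     0.    ] 
 [[12.1, 0.2, 0.1], [12.1, 0.2, 0.1], [12.1, 0.2, 0.1], [12.1, 0.2, 0.1]]
```

View pics/w13z.png

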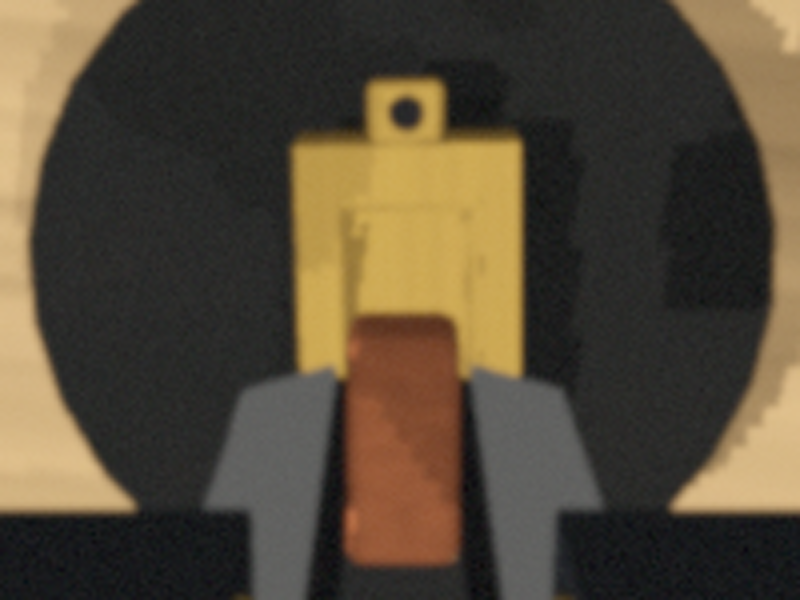

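View pics/a13.png

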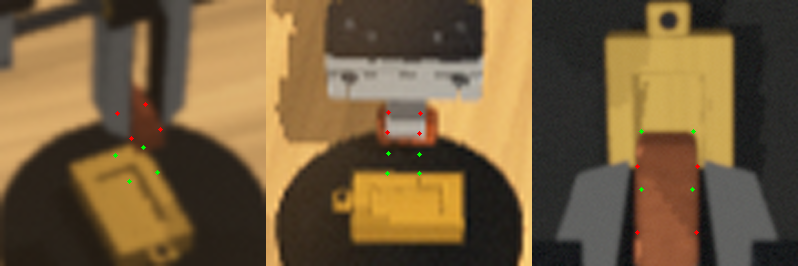

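Request:
{"name": "play_rows", "arguments": {
  "deltas": [
    [[15,0.4,0,0,0,0,10],[15,0.4,0,0,0,0,10],[12,0,0,0,0,0,10],[4,0,0,0,0,0,10],[0,0,0,0,0,0,10],[0,0,0,0,0,0,10]]
  ]
}}

```text
time_s: 18.1
ee_pos: [0.566, 0.0186, 0.0154]
eef_rot: [2.944, 1.57, -0.061]
force: [0.2, 0.0, 0.1]
grip_width: 0.0139
```

```bash
python3 ov.py a14.png; python3 - <<'E'
from h import *
w=cam('wrist')
z=cv2.resize(w['img'][180:330,220:420,::-1],(800,600),interpolation=cv2.INTER_CUBIC)
cv2.imwrite('pics/w14z.png',z)
a=np.radians(7.8);X=np.array([np.cos(a),np.sin(a),0]);Y=np.array([-X[1],X[0],0])
for s in(-1,1): print('bed end mid px zoom',(proj(w,np.array([.5665,.0193,.034])+X*.018*s)-[220,180])*4)
E
```

```text
18.1 [0.56601677 0.01862018 0.01541634] [0.21030137 0.03239257 0.13722437] 0.013907968838172233 ydir -82.19109722137503
bed end mid px zoom [[396.44616413 525.95173669]]
bed end mid px zoom [[396.29477606 270.94807061]]
```

View pics/w14z.png

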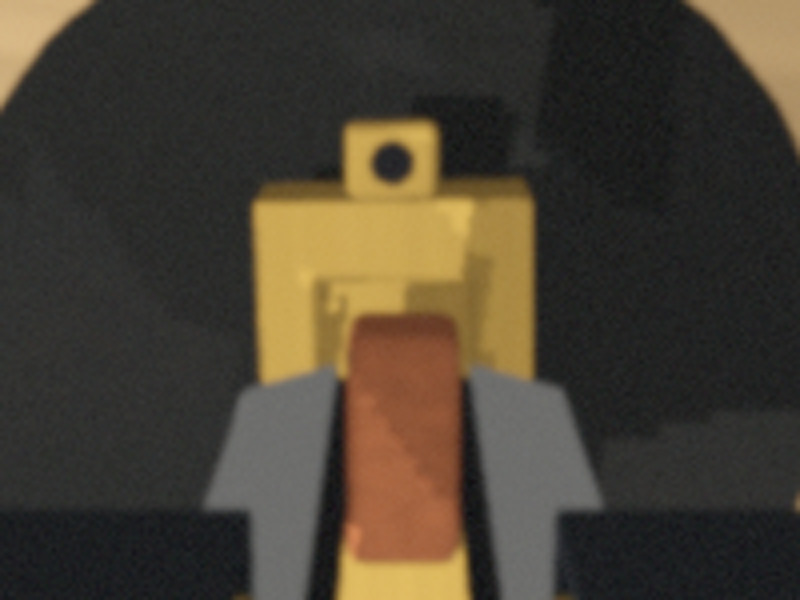

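View pics/a14.png

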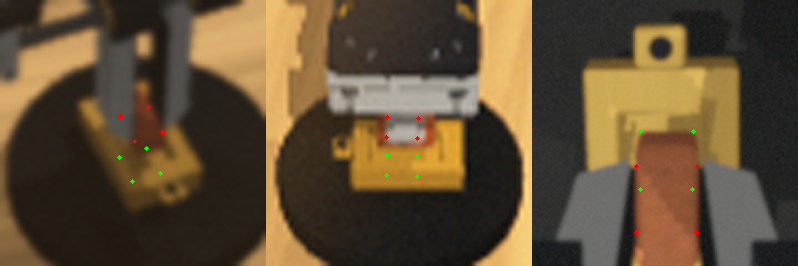

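Request:
{"name": "play_rows", "arguments": {
  "deltas": [
    [[2,-0.9,0.5,0,0,0,10],[2,0,0,0,0,0,10],[2,0,0,0,0,0,10],[0,0,0,0,0,0,10],[0,0,0,0,0,0,10]]
  ]
}}

```text
time_s: 18.8
ee_pos: [0.5651, 0.0195, 0.009]
eef_rot: [-0.155, 1.571, 3.123]
force: [-0.2, 0.4, 0.4]
grip_width: 0.0136
```

Request:
{"name": "play_rows", "arguments": {
  "deltas": [
    [[1,0,0,0,0,0,10],[0,0,0,0,0,0,10]]
  ]
}}

```text
time_s: 19.0
ee_pos: [0.5651, 0.0194, 0.008]
eef_rot: [0.012, 1.571, -2.993]
force: [0.1, -0.2, 0.0]
grip_width: 0.0134
```

```bash
python3 ov.py a15.png; python3 - <<'E'
from h import *
w=cam('wrist')
z=cv2.resize(w['img'][180:330,220:420,::-1],(800,600),interpolation=cv2.INTER_CUBIC)
cv2.imwrite('pics/w15z.png',z)
E
```

```text
19.0 [0.56509577 0.0194324  0.00796848] [ 0.13218307 -0.19956244  0.0418527 ] 0.013410278125623341 ydir -82.18864554943038
```

View pics/w15z.png

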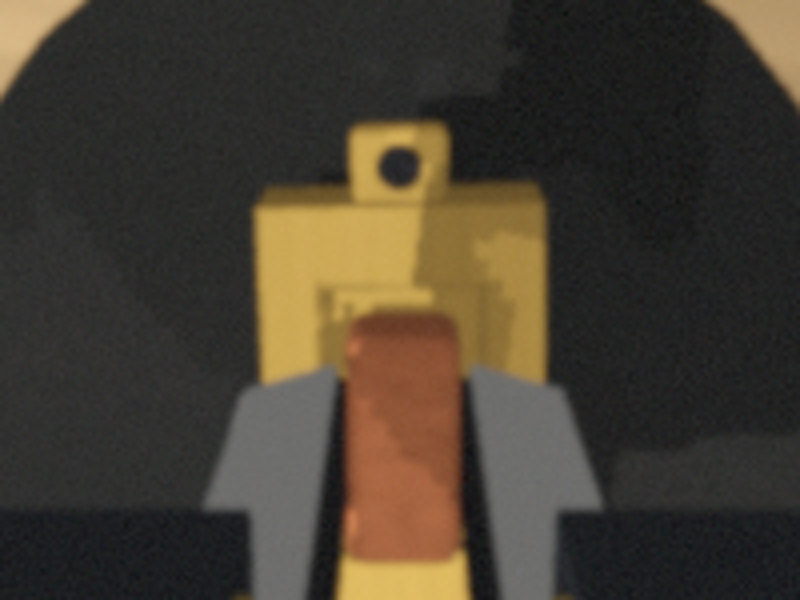

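Request:
{"name": "play_rows", "arguments": {
  "deltas": [
    [[0.5,0,0,0,0,0,10],[0,0,0,0,0,0,10]]
  ]
}}

```text
time_s: 19.4
ee_pos: [0.5651, 0.0195, 0.0075]
eef_rot: [-0.186, 1.571, 3.092]
force: [0.0, -0.5, -0.1]
grip_width: 0.0139
```

Request:
{"name": "play_rows", "arguments": {
  "deltas": [
    [[0.5,0,0,0,0,0,10],[0,0,0,0,0,0,10]]
  ]
}}

```text
time_s: 19.6
ee_pos: [0.5652, 0.0194, 0.0071]
eef_rot: [3.022, 1.571, 0.016]
force: [-0.1, 0.3, -0.1]
grip_width: 0.014
```

Request:
{"name": "play_rows", "arguments": {
  "deltas": [
    [[0.4,0,0,0,0,0,10],[0,0,0,0,0,0,10]]
  ]
}}

```text
time_s: 19.8
ee_pos: [0.5652, 0.0194, 0.007]
eef_rot: [2.765, 1.571, -0.241]
force: [-1.2, -0.4, 4.5]
grip_width: 0.0139
```

Request:
{"name": "play_rows", "arguments": {
  "deltas": [
    [[0.4,0,0,0,0,0,10],[0,0,0,0,0,0,10]]
  ]
}}

```text
time_s: 20.0
ee_pos: [0.5652, 0.0194, 0.007]
eef_rot: [2.787, 1.57, -0.218]
force: [-4.0, 0.9, 9.8]
grip_width: 0.0141
```

Contact came at z 0.0070, as predicted. I'll release and retreat.

Request:
{"name": "play_rows", "arguments": {
  "deltas": [
    [[-0.7,0,0,0,0,0,14],[0,0,0,0,0,0,16],[0,0,0,0,0,0,20],[0,0,0,0,0,0,26],[0,0,0,0,0,0,30],[-10,0,0,0,0,0,30],[-30,0,0,0,0,0,30],[-35,0,0,0,0,0,30],[-35,0,0,0,0,0,30],[0,0,0,0,0,0,30]]
  ]
}}

```text
time_s: 21.0
ee_pos: [0.5674, 0.0194, 0.1225]
eef_rot: [2.974, 1.563, -0.031]
force: [0.7, -0.7, -0.3]
grip_width: 0.0301
```

```bash
python3 - <<'E'
from h import *
w=cam('wrist');s=cam('scene','s16.png');d=cam('side','d16.png');o=ctrl.get_obs();print(o['time_s'],o['ee_pos'])
z=cv2.resize(w['img'][150:300,220:420,::-1],(400,300),interpolation=cv2.INTER_CUBIC)
z2=cv2.resize(s['img'][200:290,285:405,::-1],(400,300),interpolation=cv2.INTER_CUBIC)
z3=cv2.resize(d['img'][240:315,280:380,::-1],(400,300),interpolation=cv2.INTER_CUBIC)
z4=cv2.resize(d['img'][320:420,270:405,::-1],(400,300),interpolation=cv2.INTER_CUBIC)
cv2.imwrite('pics/f16.png',np.vstack([np.hstack([z,z2]),np.hstack([z3,z4])]))
E
```

```text
21.15 [0.56481467 0.01945407 0.11668412]
```

View pics/f16.png

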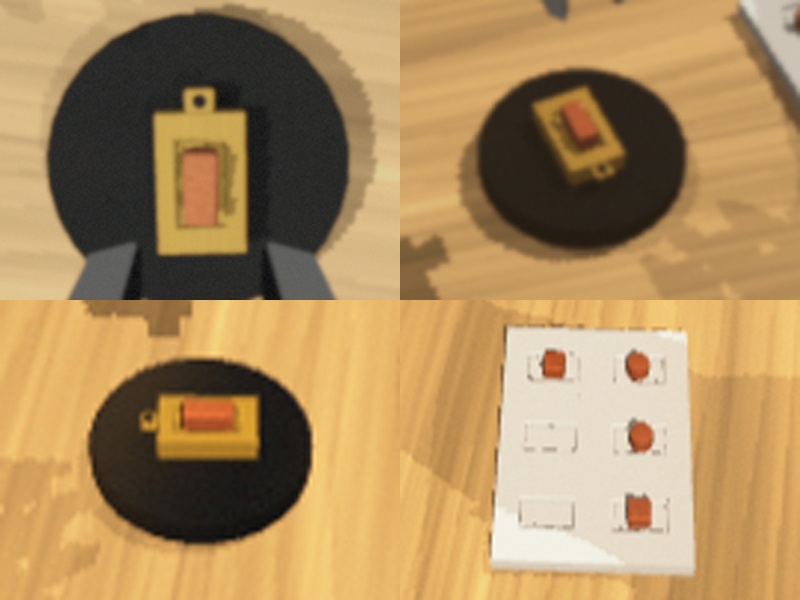

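View pics/s16.png

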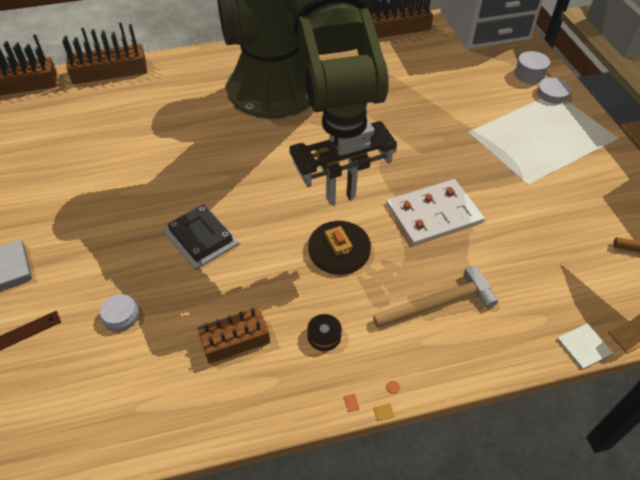

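```bash
python3 -c "
from station import ctrl,hand_in
o=ctrl.get_obs();print(o['time_s'],o['force']);print(hand_in())"
```

```text
21.15 [ 0.10058638 -0.56333948 -1.36609357]
the job is handed in; nothing more can be done
None
```

I moved the casting from the mould to the pad with its bed facing up, then laid the oblong stone flat in the bed, long side along long side. The job was handed in at 21 s of the 70 s allowed.

**Final pictures:**
- The stone lies level inside the bed.
- The other four stones are in their pockets.
- The tools and tins look as they were at the start.

**Setting down:** Both pieces were lowered to contact before release, and each touched at the height I had worked out. The highest contact force I read was about 11 N. The casting's centre is within a few mm of the pad's centre.

**What disagreed:**
- **Fingertip height:** In all three views the fingertips appeared about 30 mm above the reported TCP. The tool went well below where it should have touched the mould without contact, so I set heights from the pictures and the contact force.
- **Pad position:** The two fixed cameras put the pad's centre about 4 mm apart, and I aimed between them.

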